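# Insulation test of a heater tube: load, close the cover, hold the test lever

### The arm

A 6-joint arm with a two-finger parallel gripper is mounted at the origin on a cart in front of the work surface, level with it; the furniture and walls round the work are solid. World frame = base frame: x ahead of the robot, y to its left, z up, the work surface at z = 0. Lengths are in m, angles in rad, forces in N, time in s.
With the tool pointing down it reaches from about 0.35 to 0.975 m from the base axis. Payload 4.9 kg.
Tool frame: the origin (TCP) lies on the centre line of the jaws, within the pads' length; the fingertips stand 8 mm ahead of it and the grasp point (between the pads) lies 11 mm behind it; z points along the fingers, y is the line along which they close (so a half turn about z gives the same grasp; the last joint's range is limited). The gripper opens to 85 mm and grips with 20 to 120 N. Pads are 22 mm wide; open, the fingers measure 114 mm over their backs; the gripper's body (76 mm by 85 mm) begins 54 mm behind the grasp point. The pads swing forward as they close: fully open they stand 13 mm farther back than shut.
Start: joints at [1.145, 0.053, 1.613, -0, 1.476, -0.119], TCP at [0.189, 0.596, 0.239] pointing down, gripper open.
Joint ranges: [-3.01, 3.01], [-1.01, 2.22], [0.06, 2.58], [-1.02, 4.17], [0.09, 2.62], [-3.14, 3.14]. Speed limits (rad/s): [2.57, 2.57, 3.14, 3.14, 3.14, 3.14].

### API

Orientations are given as a rotation vector (axis times angle).
In Python, from station import ctrl gives the robot as it stands.
- The arm moves only by the tool run_rows, called after ">>>" as name([rows], argument=value, ...), one row to a line, values as JSON. Schema: {"type":"object","properties":{"steps":{"type":"array","items":{"type":"array","prefixItems":[{"type":"number"},{"type":"array","items":{"type":"number"},"minItems":3,"maxItems":3},{"type":"array","items":{"type":"number"},"minItems":3,"maxItems":3}],"minItems":3,"maxItems":3},"minItems":1,"maxItems":20},"force":{"type":"number"},"only":{"type":"string"},"quiet":{"type":"boolean"},"lines":{"type":"string"}},"required":["steps"],"additionalProperties":false}. steps is a list of rows, 1 to 20 of them, each written [opening, [dx, dy, dz], [rx, ry, rz]]: the finger opening in m, then dx, dy, dz in units of 20 mm, then a rotation vector rx, ry, rz in rad; each row is the pose to reach, as a shift and turn from the pose commanded when the call began, along the tool's axes at that moment; what a row does not reach only later rows make up. A row lasts 1/12 s, in which the tool goes at most 0.0417 m and 0.125 rad, less where a joint would pass 70% of its speed; a pose out of reach is approached as far as the arm can. The fingers move at their own pace and stop on an object; force is the grip in N (left out, the last holds). Time passes only in rows, so rows that do not move let the fingers close. The tool returns the time, the measured TCP pose, the force, the opening and the grip force at its end. only (a regular expression) keeps the lines of the reply that match it, lines (a string "A,B") keeps lines A to B, and quiet returns only ok. Input that does not fit is refused with a message, and nothing moves.
- ctrl.get_obs(): the state, without advancing time (a new reading comes with each control period).
- ctrl.get_image(name): name is "scene" or "top" or "wrist"; returns the picture (480x640x3 uint8, red, green, blue); there is no depth.
- ctrl.camera_params(name): a dict with "fx", "fy", "cx", "cy" (pixels), "T" (4x4, takes a point from camera to world coordinates); the wrist camera has in their place "tool_from_camera" (4x4, takes a point from camera to tool coordinates, whose origin is the TCP and whose axes are the flange's). Camera axes: x right, y down, z forward; pixel columns grow to the right and rows downward; lengths in m; the calibration is good to about 2 mm. A picture is of the moment at which its call begins: read the wrist's pose just before it. camera_params takes no time and is no camera call.
- ctrl.finish_job(): hands the job in; it is judged then, once.
Trained networks look in the newest picture that a camera, given by its name, has taken for a name from the list of things; names that differ only in an ending like _2 or _b are one class to them, and where a whole thing is asked for, a point or a joint stands for the part that bears it (a point fixed in the world has none). Each returns a list of dicts, best first, with "p" (0 to 1); they miss things now and then, are a little off and sometimes report something else, mostly with a low value. They report only what shows in the picture. A call takes as long as a camera call.
- ctrl.find_in(camera, thing): "extent" ([left, top, right, bottom] in pixels, round what is visible of it).
- ctrl.cut_out(camera, thing): "mask" (480x640 bool, what is visible of it) and "extent" ([left, top, right, bottom] in pixels, round what is visible of it).
- ctrl.tip_of(camera, thing): "xy" ([column, row] in pixels: a listed point, or the origin of a listed thing).
The state is a dict: "t": time; "q": joint angles; "dq": joint speeds; "effort": joint torques, N m; "tool_pos": TCP position; "tool_rot": TCP orientation; "contact_force": force on the tool from outside, world axes, zero at the start; "wrist_torque": the same for the moment, N m; "opening": finger opening in m; "grip_force": force on a finger pad.
Only numpy, scipy, OpenCV 4.12 (cv2) and the standard library are available. Lean on these libraries where they do the work, as an engineer would, in place of code of your own. Each camera call takes 0.05 s, during which the arm holds its last target. There are 200 camera calls.

### The job

Put the heater tube on test: lay it (do not drop it) in the two vee blocks inside the test box, between the two brass end contacts, and let go of it; then shut the clear cover fully. Only with the cover shut, push the hand lever at the right of the box down until the spring-loaded brass contact is pressed about half-way (5 mm of its 10 mm) into its holder, and finish while holding the lever there: it springs back as soon as it is let go. Leave the other things on the bench where they are.

Things in the scene. Friction and masses are not known exactly. Their poses are not given: they have to be found in the camera images.
- test_box: Grey open-topped sheet-metal box on an steel base plate, fixed to the bench (place, yaw vary). Origin: on the bench, under the cradle's centre; +y along the cradle to the left, +x to the back (cover hinge). Inside x -61 to 61 mm, y -82 to 70 mm, floor z = 12 mm, rim z = 74 mm. The base plate (12 mm high) runs on to y = -190 mm, below the lever.
- cradle (a point): Where the tube's centre lies when it rests in the two black 90 degree vee blocks, midway between the end contacts: 46 mm above the bench; tube along the box's y. Vee blocks at box y = -36 and +36 mm, each 14 mm long, top edges at x = -25 and +25 mm, z = 43 mm; between them is room for fingers. Axes as the box.
- fixed_contact (a point): Face of the fixed brass end contact (34 mm across) at the left end of the cradle, box y = +54 mm, on the tube's axis. The spring contact's face at the other end is at y = -54 mm while the lever is up, so the 98 mm tube has 5 mm of play at each end.
- spare_tube: Plain grey heater tube, a cylinder 39 mm in diameter, 98 mm long, 50 to 90 g, lying on the bench to the right of the test box; it can roll. Its y axis runs along the tube; its origin is on the tube's surface, 19.5 mm from the axis, half-way along.
- tube_center (a point): Centre of the heater tube, on its axis; y along the tube.
- cover (a joint): Angle of the clear cover, rad: 0 = shut, flat on the rim; 1.75 to 1.95 = standing open and leaning back, as at the start. A stiff hinge: the cover stays where it is left and takes about 1 to 3 N at its front edge to swing.
- cover_hinge (a point): Middle of the cover's hinge line, along the box's y, on the back rim: box x = 64, y = -6, z = 74.5 mm. The cover is a flat clear plate in an aluminium frame, 128 mm deep, 158 mm wide, 6 mm thick, with a black finger tab (56 mm wide, 16 mm long, 10 mm thick) on the middle of its front edge. Open, its top face looks to the back.
- cover_edge (a point): Point on the cover's top face, mid-width, 120 mm from the hinge line, 8 mm in from the front edge; moves with the cover, 80.5 mm above the bench when shut. z: normal of the top face; -x: from the hinge to the front edge.
- test_lever (a joint): Angle of the hand lever, rad: 0 = up, at rest; grows as it is pushed down; end stop 0.571. Till 0.29 it slides the spring contact to the tube and the tube to the fixed contact (35 mm per rad); from there it presses the spring contact in, half-way at 0.43. A return spring lifts it: about 3 N at the pad at rest, 7 N at 0.43.
- lever_handle: The lever's long steel arm with its pad; moves with test_lever. Origin on the pivot (box x = 0, y = -125, z = 81 mm); it turns about the box's x axis. Axes as the box at lever angle 0. The arm points to the right (box -y), at rest rising at 0.43 rad, level at a lever angle of 0.43.
- lever_pad (a point): Centre of the top of the black pad (46 x 40 mm) at the lever's end, 105 mm along the arm from the pivot and 8 mm above the arm's middle; 132 mm above the bench at rest, 89 mm at a lever angle of 0.43. Push down here.
- spring_contact (a joint): How far the spring-loaded brass contact at the cradle's right end is pressed into its holder, m: 0 = out, 0.010 = right in, about 5 N at half-way. It is pressed only against a tube in the cradle; then it equals 0.035 x lever angle - 0.010 (from 0 up).
- ceramic_block_0: Cream ceramic block, 24 x 42 x 24 mm, on the bench beyond the tube; leave it. Origin: centre of its underside.
- ceramic_block_1: Another ceramic block of the same size; leave it.
- tape_roll: Roll of tape lying flat on the bench left of the test box, 58 mm across, 18 mm high; leave it. Origin: centre of its underside.

How it is judged:
On the way, in this order (a step that is already met when the one before it is completed fails the run):
1. the tube lies in the vee blocks between the contacts and is let go, with the cover still open (distance between tube_center and cradle below 0.008 m and angle between the y axis of tube_center and the y axis of test_box, either way round below 0.08 rad and contact force between the fingers and spare_tube below 0.1 N and linear speed of spare_tube below 0.03 m/s), for 0.2 s.
2. the cover is shut with the tube in place (value of joint cover below 0.04 rad and distance between tube_center and cradle below 0.008 m), for 0.2 s.
3. the lever presses the spring contact about half-way in (value of joint spring_contact between 0.0028 and 0.0072 m and value of joint cover below 0.04 rad), for 0.3 s.
At the end, for the whole second after the job is handed in: The robot holds the lever down (more than 2 N on it) so that the spring contact is 5 mm (2.8 to 7.2 mm) pressed in and stays still; the cover is shut (within 0.04 rad), the tube lies in the vee blocks between both contacts (centre within 8 mm of the cradle point, along the box's y within 0.08 rad) (all of step 3 and contact force between any of the fingers, the arm and lever_handle above 2 N and value of joint test_lever above 0.35 rad and velocity of joint test_lever between -0.05 and 0.05 rad/s and distance between tube_center and cradle below 0.008 m and angle between the y axis of tube_center and the y axis of test_box, either way round below 0.08 rad); the arm keeps its last pose, push and grip.
It fails at once if the lever is pushed down while the cover is open (value of joint test_lever above 0.12 rad and value of joint cover above 0.1 rad).
It fails at once if the tube is dropped: loose in the air more than 25 mm above its seat (height (world z) of tube_center above 0.071 m and contact force between the fingers and spare_tube below 0.05 N and contact force between spare_tube and anything else below 0.05 N).
It fails at once if a ceramic block or the tape roll is moved by more than 3 cm (distance of any of ceramic_block_0, ceramic_block_1, tape_roll from where it was at the start of the episode above 0.03 m).
It also fails if it takes over 58 s, if anything falls off the work surface, if the arm or the gripper's body presses on something with over 40 N, if the wrist force passes 120 N, or if a joint passes its speed limit or range.

## Working session

There is one attempt and no reset: what is moved stays moved. The work goes in short steps, Python scripts to look and compute and a tool call to move; the robot and the scene stay as the last step left them, time stands still between calls to the robot, and variables do not carry over. Pictures are saved under pics/ and viewed, at most 13 in all, crops included, and the job is handed in when it is done.

```bash
ls; mkdir -p pics
```

Run:
```python
from station import ctrl
import cv2,numpy as np
o=ctrl.get_obs(); print(o)
for c in ("top","scene"):
    im=ctrl.get_image(c); cv2.imwrite(f"pics/{c}0.png",im[:,:,::-1])
    p=ctrl.camera_params(c); print(c,p)
    for n in ("test_box","cradle","fixed_contact","spare_tube","tube_center","cover_hinge","cover_edge","lever_handle","lever_pad","ceramic_block_0","tape_roll"):
        print(n,[(np.round(d["xy"],1).tolist(),round(float(d["p"]),2)) for d in ctrl.tip_of(c,n)[:3]])
print(ctrl.camera_params("wrist"))
```

```text
pics
{'t': 0.0, 'q': array([ 1.14499401e+00,  5.33229843e-02,  1.61427360e+00, -6.50013955e-06,
        1.47598196e+00, -1.18974795e-01]), 'dq': array([ 1.70011178e-03,  1.17149682e-03, -4.19335154e-05,  5.03483007e-04,
       -1.89673202e-03,  1.45007476e-03]), 'effort': array([ 1.69310515e-03, -3.93677080e+01, -3.70182288e+01,  2.84431763e-05,
        7.04649225e-03, -4.49773125e-06]), 'tool_pos': array([0.18851182, 0.59527042, 0.23809618]), 'tool_rot': array([-4.79993327e-01, -3.10417208e+00,  3.00664465e-03]), 'contact_force': array([-0.5150009 , -0.36427044,  0.54338198]), 'wrist_torque': array([ 0.02804011,  0.00133762, -0.03289849]), 'grip_force': 0.0, 'opening': 0.08587887470439749}
top {'fx': 573.6200824053667, 'fy': 573.6200824053667, 'cx': 309.39401151004523, 'cy': 226.04532534704322, 'T': array([[ 0.01277382, -0.99241423,  0.12227356,  0.40126929],
       [-0.9998782 , -0.0137741 , -0.00733889, -0.0201657 ],
       [ 0.00896742, -0.12216492, -0.9924693 ,  1.28849786],
       [ 0.        ,  0.        ,  0.        ,  1.        ]])}
test_box [([245.3, 247.4], 0.8), ([297.8, 
[... 1145 characters left out ...]
andle [([306.3, 244.5], 0.63), ([287.0, 228.1], 0.43)]
lever_pad [([324.2, 241.3], 0.51), ([394.0, 336.0], 0.47)]
ceramic_block_0 [([436.3, 308.8], 0.82), ([405.7, 296.6], 0.71)]
tape_roll [([227.5, 227.4], 0.59), ([284.9, 242.6], 0.22)]
{'fx': 424.749004434582, 'fy': 424.749004434582, 'cx': 316.32317998429755, 'cy': 236.95119029596265, 'tool_from_camera': array([[ 7.63092788e-04, -9.51426391e-01, -3.07875364e-01,
         7.81998479e-02],
       [ 9.99999698e-01,  6.80035059e-04,  3.77065749e-04,
         9.34501375e-04],
       [-1.49384264e-04, -3.07875559e-01,  9.51426623e-01,
        -1.34617594e-01],
       [ 0.00000000e+00,  0.00000000e+00,  0.00000000e+00,
         1.00000000e+00]])}
```

View pics/top0.png

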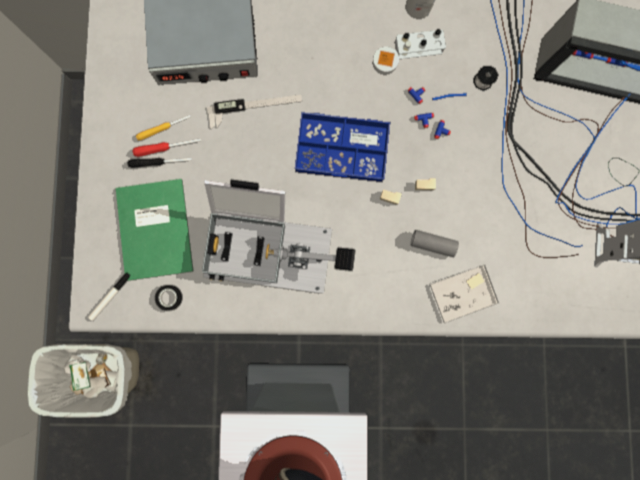

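Create h.py:
```python
from station import ctrl
import numpy as np,cv2
from scipy.spatial.transform import Rotation as R
def cam(c,o=None):
    p=ctrl.camera_params(c)
    if c=="wrist":
        o=o or ctrl.get_obs(); W=np.eye(4); W[:3,:3]=R.from_rotvec(o["tool_rot"]).as_matrix(); W[:3,3]=o["tool_pos"]
        T=W@p["tool_from_camera"]
    else: T=p["T"]
    return p,T
def at(c,uv,z,o=None):
    p,T=cam(c,o); d=T[:3,:3]@np.array([(uv[0]-p["cx"])/p["fx"],(uv[1]-p["cy"])/p["fy"],1])
    return T[:3,3]+d*(z-T[2,3])/d[2]
def pix(c,P,o=None):
    p,T=cam(c,o); q=T[:3,:3].T@(np.asarray(P)-T[:3,3]); return np.array([p["fx"]*q[0]/q[2]+p["cx"],p["fy"]*q[1]/q[2]+p["cy"]])
def rel(target,Rt):
    "shift and rotvec in tool axes from current measured pose"
    o=ctrl.get_obs(); M=R.from_rotvec(o["tool_rot"])
    return np.round(M.inv().apply(np.asarray(target)-o["tool_pos"]),4),np.round((M.inv()*Rt).as_rotvec(),4)
def down(yaw):
    "tool z down, closing (y) axis at yaw from world x; choose"
    y=np.array([np.cos(yaw),np.sin(yaw),0]);z=np.array([0,0,-1.]);x=np.cross(y,z)
    return R.from_matrix(np.c_[x,y,z])
```

Run:
```python
from h import *
for c,n,uv,z in [("top","cradle",(243,246.6),.046),("top","fixed",(219.1,245.3),.046),("top","hinge",(246.4,218),.0745),("top","pad",(341.2,261.1),.132),("top","pivot",(297.4,253.4),.081),("top","box",(245.3,247.4),0),
 ("scene","cradle",(291,230),.046),("scene","hinge",(308.8,218.2),.0745),("scene","pad",(324.2,241.3),.132),("scene","pivot",(306.3,244.5),.081),("scene","box",(286.4,246.2),0),
 ("top","tube?",(434,243),.0195),("scene","tube",(395.3,339.9),.0195)]:
    print(c,n,np.round(at(c,uv,z),4))
```

```text
top cradle [0.5074 0.1142 0.046 ]
top fixed [0.5095 0.1661 0.046 ]
top hinge [0.5663 0.1055 0.0745]
top pad [ 0.4734 -0.0938  0.132 ]
top pivot [ 0.4916 -0.0046  0.081 ]
top box [0.5096 0.1139 0.    ]
scene cradle [0.5135 0.1133 0.046 ]
scene hinge [0.561  0.0987 0.0745]
scene pad [ 0.4941 -0.0853  0.132 ]
scene pivot [ 0.4895 -0.0107  0.081 ]
scene box [0.4964 0.1127 0.    ]
top tube? [ 0.5234 -0.3073  0.0195]
scene tube [ 0.5137 -0.3232  0.0195]
```

View pics/scene0.png

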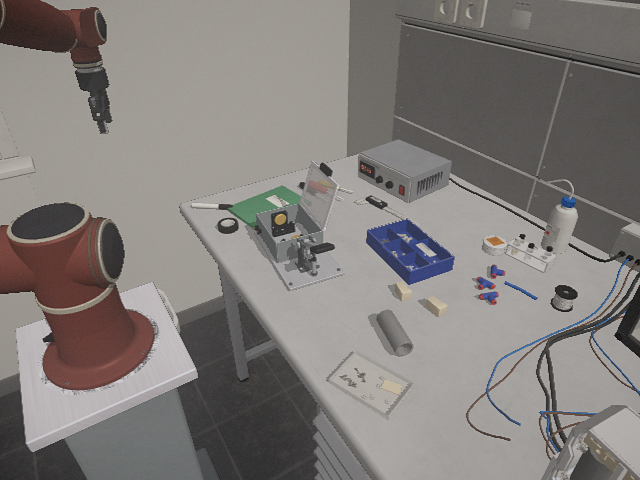

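The views agree: the box is at about (245,247) in top, lever pad (345,259), tube (411–458, 238–248), ceramic blocks (390,197) and (426,185), tape (169,298). The cover stands open to the back. Next I measure the tube axis and the box yaw.

Run:
```python
from h import *
ctrl.get_image("top")
for n in ("spare_tube","ceramic_block_0","lever_pad"):
    for d in ctrl.cut_out("top",n)[:2]: 
        r=cv2.minAreaRect(np.argwhere(d["mask"])[:,::-1].astype(np.float32)); print(n,round(float(d["p"]),2),r)
        if d["p"]>.5: print([np.round(at("top",q,.02)[:2],3) for q in cv2.boxPoints(r)],at("top",r[0],.02))
# tool to look over tube, box yaw guess
P=[.523,-.31,.22]; print(rel(P,down(-.18)))
```

```text
spare_tube 0.97 ((433.77850341796875, 243.99061584472656), (47.63452911376953, 18.581785202026367), 15.422160148620605)
[array([ 0.515, -0.25 ]), array([ 0.555, -0.261]), array([ 0.528, -0.363]), array([ 0.488, -0.352])] [ 0.52118154 -0.30667054  0.02      ]
ceramic_block_0 0.55 ((389.67974853515625, 197.3876495361328), (19.487823486328125, 12.292320251464844), 12.994616508483887)
[array([ 0.616, -0.184]), array([ 0.643, -0.191]), array([ 0.634, -0.233]), array([ 0.607, -0.227])] [ 0.62486261 -0.20893422  0.02      ]
ceramic_block_0 0.47 ((425.0, 184.0), (10.0, 20.0), 90.0)
lever_pad 0.71 ((323.7375793457031, 257.123779296875), (60.5977668762207, 22.587343215942383), 5.710593223571777)
[array([0.47 , 0.007]), array([0.519, 0.003]), array([ 0.508, -0.131]), array([ 0.458, -0.127])] [ 0.48867227 -0.06218481  0.02      ]
(array([-0.5922, -0.7626,  0.0193]), array([ 0.   , -0.   ,  1.444]))
```

The manual's scale: shifts go in units of 20 mm. Converting my numbers, -0.421 m is -21.05, -0.408 m is -20.4.

>>> run_rows([
  [0.085, [-10, -10.5, -1.5], [0, 0, 0.7]],
  [0.085, [-10, -10.5, -1.5], [0, 0, 0.7]],
  [0.085, [-10, -10.5, -1.5], [0, 0, 0.7]],
  [0.085, [-10, -10.5, -1.5], [0, 0, 0.7]],
  [0.085, [-10, -10.5, -1.5], [0, 0, 0.7]],
  [0.085, [-10, -10.5, -1.5], [0, 0, 0.7]],
  [0.085, [-20.4, -21.05, -1.6], [0, 0, 1.424]],
  [0.085, [-20.4, -21.05, -1.6], [0, 0, 1.424]],
  [0.085, [-20.4, -21.05, -1.6], [0, 0, 1.424]],
  [0.085, [-20.4, -21.05, -1.6], [0, 0, 1.424]],
  [0.085, [-20.4, -21.05, -1.6], [0, 0, 1.424]],
  [0.085, [-20.4, -21.05, -1.6], [0, 0, 1.424]],
  [0.085, [-20.4, -21.05, -1.6], [0, 0, 1.424]],
  [0.085, [-20.4, -21.05, -1.6], [0, 0, 1.424]],
  [0.085, [-20.4, -21.05, -1.6], [0, 0, 1.424]],
  [0.085, [-20.4, -21.05, -1.6], [0, 0, 1.424]],
  [0.085, [-20.4, -21.05, -1.6], [0, 0, 1.424]],
])

```text
t: 2.82
tool_pos: [0.4504, 0.0714, 0.2712]
tool_rot: [-2.392, -2.035, -0.0]
contact_force: [-0.3, 0.3, 0.8]
opening: 0.0851
grip_force: 0.0
```

Run:
```python
from h import *
o=ctrl.get_obs(); im=ctrl.get_image("wrist"); cv2.imwrite("pics/w1.png",im[:,:,::-1]); print(o["t"],o["tool_pos"],o["contact_force"])
for n,z in (("cradle",.046),("fixed_contact",.046),("cover_hinge",.0745),("lever_pad",.132),("lever_handle",.081),("test_box",0)):
    for d in ctrl.tip_of("wrist",n)[:2]: print(n,d["xy"],round(float(d["p"]),2),np.round(at("wrist",d["xy"],z,o),4))
```

```text
2.8167 [0.45036807 0.07142945 0.27123186] [-0.2524616   0.27019134  0.78270757]
cradle [376.2, 130.0] 0.87 [0.5087 0.1187 0.046 ]
fixed_contact [377.2, 55.9] 0.85 [0.5161 0.1746 0.046 ]
cover_hinge [462.6, 134.3] 0.83 [0.5697 0.1076 0.0745]
cover_hinge [376.1, 57.1] 0.47 [0.5111 0.172  0.0745]
lever_pad [387.9, 420.5] 0.63 [ 0.4812 -0.0963  0.132 ]
lever_handle [377.2, 289.6] 0.57 [ 0.4901 -0.0074  0.081 ]
test_box [370.5, 126.1] 0.9 [0.5096 0.1191 0.    ]
```

View pics/w1.png

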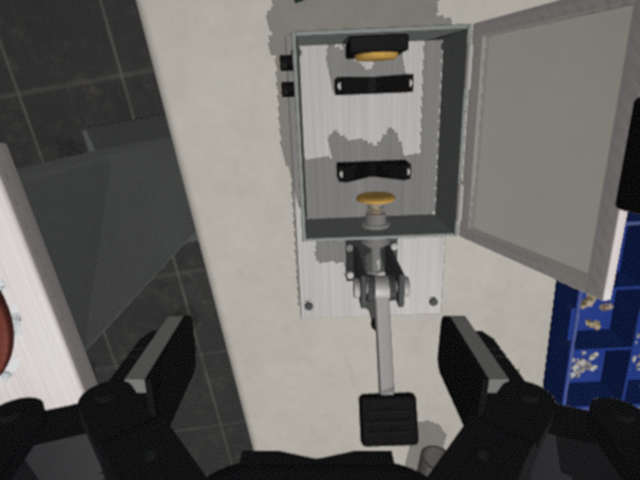

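The wrist view shows vee blocks centred at (374,84) and (374,171), contacts at (376,52) and (376,199), and box rim corners at about (300,36), (465,28), (459,235), (304,240). I'll fit the box pose to these.

Run:
```python
from h import *
from scipy.optimize import least_squares
o=ctrl.get_obs()
pts=[((376.2,130),(0,0,.046)),((462.6,134.3),(.064,-.006,.0745)),((377.2,289.6),(0,-.125,.081)),((388.5,419),(0,-.2171,.132)),
((370.5,126.1),(0,0,0)),((374.5,161),(0,-.030,.043)),((374.5,91),(0,.030,.043)),
((298,33),(-.062,.071,.074)),((466,27),(.062,.071,.074)),((460,236),(.062,-.083,.074)),((303,240),(-.062,-.083,.074))]
pts=[p for i,p in enumerate(pts) if i not in(5,6)]
def W(v,b): c,s=np.cos(v[2]),np.sin(v[2]); return np.array([v[0]+c*b[0]-s*b[1],v[1]+s*b[0]+c*b[1],b[2]])
def f(v): return np.concatenate([pix("wrist",W(v,b),o)-u for u,b in pts])
s=least_squares(f,[.509,.117,-.16],loss="soft_l1",f_scale=2); print(s.x); print(np.round(f(s.x).reshape(-1,2),1))
for n,b in (("cradle",(0,0,.046)),("pad",(0,-.2171,.132)),("hinge",(.064,-.006,.0745)),("fixed",(0,.054,.046)),("block",(0,.036,.043)),("block",(0,-.036,.043))):
    w=W(s.x,b); print(n,np.round(w,4),pix("top",w),pix("scene",w),pix("wrist",w,o))
print(rel([.521,-.307,.20],down(-.26)))
```

```text
[ 0.5081425   0.11949018 -0.121935  ]
[[-0.6  0.2]
 [ 1.9  3.5]
 [ 2.8 -2.8]
 [-0.5  1.8]
 [-1.5  0.7]
 [-3.6  0.4]
 [ 3.3 -0.4]
 [-4.9 -2.1]
 [ 1.  -1. ]]
cradle [0.5081 0.1195 0.046 ] [240.56253074 246.22433859] [288.10446012 229.52782963] [375.63952886 130.19229402]
pad [ 0.4817 -0.096   0.132 ] [342.31991905 256.9860311 ] [322.05865076 245.33722481] [388.00570972 420.8274282 ]
hinge [0.5709 0.1058 0.0745] [246.34021307 215.83098942] [310.65268992 215.97232108] [464.54019148 137.80534584]
fixed [0.5147 0.1731 0.046 ] [215.9434098  242.87587659] [280.93109776 219.89428566] [376.16950374  59.4315376 ]
block [0.5125 0.1552 0.043 ] [224.33892707 244.11737894] [283.3353409  223.96296735] [375.4888843   83.92089554]
block [0.5038 0.0838 0.043 ] [257.09696286 248.57286344] [293.21032922 237.2625574 ] [374.85074789 173.16503776]
(array([-0.3634,  0.1295,  0.0713]), array([ 1.00e-04, -1.00e-04,  1.02e-01]))
```

To row units: -0.363 m is -18.15, 0.129 m is 6.45.

>>> run_rows([
  [0.085, [-18.15, 6.45, 3], [0, 0, 0.1]],
  [0.085, [-18.15, 6.45, 3], [0, 0, 0.1]],
  [0.085, [-18.15, 6.45, 3], [0, 0, 0.1]],
  [0.085, [-18.15, 6.45, 3], [0, 0, 0.1]],
  [0.085, [-18.15, 6.45, 3], [0, 0, 0.1]],
  [0.085, [-18.15, 6.45, 3], [0, 0, 0.1]],
  [0.085, [-18.15, 6.45, 3], [0, 0, 0.1]],
  [0.085, [-18.15, 6.45, 3], [0, 0, 0.1]],
  [0.085, [-18.15, 6.45, 3], [0, 0, 0.1]],
  [0.085, [-18.15, 6.45, 3], [0, 0, 0.1]],
  [0.085, [-18.15, 6.45, 3], [0, 0, 0.1]],
  [0.085, [-18.15, 6.45, 3], [0, 0, 0.1]],
  [0.085, [-18.15, 6.45, 3], [0, 0, 0.1]],
])

```text
t: 4.25
tool_pos: [0.5203, -0.3063, 0.2115]
tool_rot: [-2.489, -1.916, -0.001]
contact_force: [-0.4, 0.7, 0.5]
opening: 0.0851
grip_force: 0.0
```

Run:
```python
from h import *
o=ctrl.get_obs(); im=ctrl.get_image("wrist"); cv2.imwrite("pics/w2.png",im[:,:,::-1])
d=ctrl.cut_out("wrist","spare_tube")[0]; r=cv2.minAreaRect(np.argwhere(d["mask"])[:,::-1].astype(np.float32)); print(d["p"],r,d["extent"])
for q in cv2.boxPoints(r): print(q,at("wrist",q,.0195,o))
for n in("tube_center","spare_tube"):
  for e in ctrl.tip_of("wrist",n)[:2]: print(n,e["xy"],e["p"],at("wrist",e["xy"],.0195 if n[0]=="t" else .039,o))
```

```text
0.85 ((322.5, 204.0), (132.0, 51.0), 90.0) [298.3, 135.7, 347.3, 271.1]
[297. 138.] [ 0.52036715 -0.25206948  0.0195    ]
[348. 138.] [ 0.55743096 -0.26184662  0.0195    ]
[348. 270.] [ 0.53252046 -0.3658792   0.0195    ]
[297. 270.] [ 0.49163889 -0.35509955  0.0195    ]
tube_center [320.1, 200.6] 0.9 [ 0.52500881 -0.30305404  0.0195    ]
spare_tube [321.9, 197.3] 0.71 [ 0.52790498 -0.29658362  0.039     ]
```

View pics/w2.png

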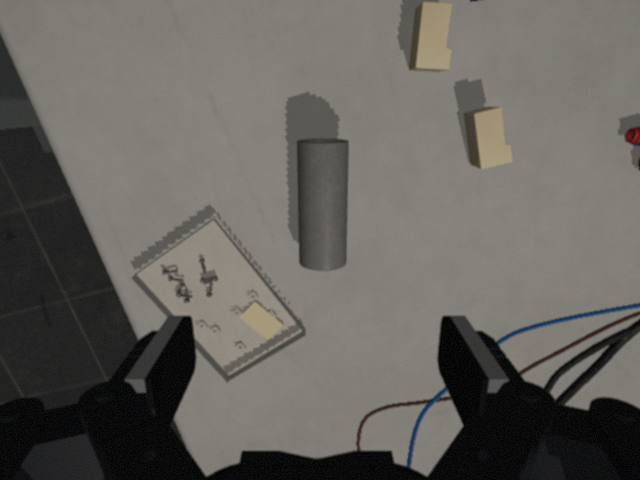

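The tube is aligned with the jaws, columns 298–348, rows 138–270, and well clear of the tray and blocks. Next is a check of its centre along the axis.

Run:
```python
from h import *
o=ctrl.get_obs()
im=cv2.imread("pics/w2.png")[:,:,1].astype(int)
print(im[125:160,323]); print(im[255:285,323])
for r in (270,145,141,138):
  a=at("wrist",(323,r),.039,o); b=at("wrist",(323,r),0.0,o);print(r,a,b)
for P in ([.525,-.303],[.5265,-.304]): print(rel(P+[.0195],down(-.24)))
```

```text
[88 89 88 87 89 88 90 88 89 90 88 87 84 75 65 62 60 65 71 83 84 85 87 90
 88 90 90 89 88 89 88 85 90 93 90]
[ 95  93  93  96  93  91  95  97  96  96  97  98  97  99  97 107 120 128
 129 129 126 128 128 130 130 130 128 130 129 127]
270 [ 0.51441752 -0.35320125  0.039     ] [ 0.51098867 -0.36891905  0.        ]
145 [ 0.53837317 -0.26037954  0.039     ] [ 0.53798236 -0.26432574  0.        ]
141 [ 0.53906948 -0.25768154  0.039     ] [ 0.53876697 -0.26128558  0.        ]
138 [ 0.53958912 -0.25566808  0.039     ] [ 0.53935251 -0.25901677  0.        ]
(array([0.0045, 0.0035, 0.1924]), array([ 0.0008,  0.0003, -0.0182]))
(array([0.0039, 0.0052, 0.1924]), array([ 0.0008,  0.0003, -0.0182]))
```

To row units: 0.199 m is 9.95, 0.19 m is 9.5.

>>> run_rows([
  [0.085, [0.1, 0.3, 5], [0, 0, 0]],
  [0.085, [0.1, 0.3, 5], [0, 0, 0]],
  [0.085, [0.1, 0.3, 5], [0, 0, 0]],
  [0.085, [0.1, 0.3, 8.5], [0, 0, 0]],
  [0.085, [0.1, 0.3, 8.5], [0, 0, 0]],
  [0.085, [0.1, 0.3, 9.5], [0, 0, 0]],
  [0.085, [0.1, 0.3, 9.95], [0, 0, 0]],
  [0.085, [0.1, 0.3, 9.95], [0, 0, 0]],
  [0.085, [0.1, 0.3, 9.95], [0, 0, 0]],
], force=30)

```text
t: 5.2
tool_pos: [0.5269, -0.3072, 0.0132]
tool_rot: [2.489, 1.915, 0.0]
contact_force: [0.0, -0.5, 0.1]
opening: 0.0851
grip_force: 0.0
```

>>> run_rows([
  [0.03, [0, 0, 0], [0, 0, 0]],
  [0.03, [0, 0, 0], [0, 0, 0]],
  [0.03, [0, 0, 0], [0, 0, 0]],
  [0.03, [0, 0, 0], [0, 0, 0]],
  [0.03, [0, 0, 0], [0, 0, 0]],
  [0.03, [0, 0, 0], [0, 0, 0]],
  [0.03, [0, 0, 0], [0, 0, 0]],
  [0.03, [0, 0, 0], [0, 0, 0]],
], force=30)

```text
t: 5.87
tool_pos: [0.5271, -0.3078, 0.0138]
tool_rot: [2.489, 1.914, 0.001]
contact_force: [-0.7, 0.9, 6.1]
opening: 0.0382
grip_force: 29.8
```

Run:
```python
from h import *
print(rel([.508,.1195,.25],down(-.122)))
```

```text
(array([ 0.4079, -0.1279, -0.2366]), array([ 0.0015,  0.0007, -0.138 ]))
```

To row units: 0.408 m is 20.4, -0.236 m is -11.8.

>>> run_rows([
  [0.03, [0, 0, -10], [0, 0, 0]],
  [0.03, [0, 0, -10], [0, 0, 0]],
  [0.03, [0, 0, -10], [0, 0, 0]],
  [0.03, [0, 0, -10], [0, 0, 0]],
  [0.03, [0, 0, -10], [0, 0, 0]],
  [0.03, [10, -3.2, -11.8], [0, 0, 0]],
  [0.03, [10, -3.2, -11.8], [0, 0, 0]],
  [0.03, [10, -3.2, -11.8], [0, 0, 0]],
  [0.03, [10, -3.2, -11.8], [0, 0, 0]],
  [0.03, [10, -3.2, -11.8], [0, 0, 0]],
  [0.03, [20.4, -6.4, -11.8], [0, 0, -0.138]],
  [0.03, [20.4, -6.4, -11.8], [0, 0, -0.138]],
  [0.03, [20.4, -6.4, -11.8], [0, 0, -0.138]],
  [0.03, [20.4, -6.4, -11.8], [0, 0, -0.138]],
  [0.03, [20.4, -6.4, -11.8], [0, 0, -0.138]],
  [0.03, [20.4, -6.4, -11.8], [0, 0, -0.138]],
  [0.03, [20.4, -6.4, -11.8], [0, 0, -0.138]],
  [0.03, [20.4, -6.4, -11.8], [0, 0, -0.138]],
])

```text
t: 7.37
tool_pos: [0.5073, 0.1204, 0.248]
tool_rot: [2.351, 2.084, -0.001]
contact_force: [0.5, -1.1, -1.1]
opening: 0.0379
grip_force: 30.7
```

Run:
```python
from h import *
o=ctrl.get_obs(); im=ctrl.get_image("wrist"); cv2.imwrite("pics/w3.png",im[:,:,::-1])
print(o["tool_pos"],o["opening"],o["grip_force"])
for n,z in (("cradle",.046),("fixed_contact",.046),("cover_hinge",.0745),("test_box",0),("lever_pad",.132)):
    for d in ctrl.tip_of("wrist",n)[:1]: print(n,d["xy"],round(float(d["p"]),2),np.round(at("wrist",d["xy"],z,o),4))
```

```text
[0.50726897 0.12038188 0.24800211] 0.03789306715862937 30.715878009796143
cradle [158.4, 13.0] 0.6 [0.413  0.2708 0.046 ]
fixed_contact [317.1, 134.2] 0.59 [0.5152 0.1739 0.046 ]
cover_hinge [402.2, 218.7] 0.67 [0.5716 0.107  0.0745]
test_box [317.8, 195.2] 0.96 [0.509  0.1162 0.    ]
```

View pics/w3.png

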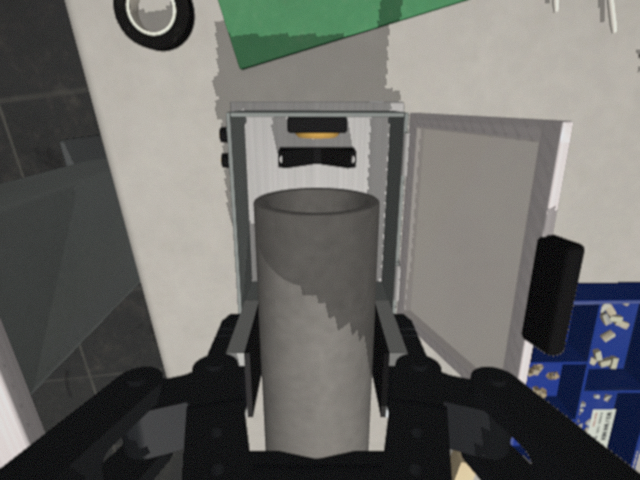

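Run:
```python
from h import *
o=ctrl.get_obs(); M=R.from_rotvec(o["tool_rot"])
W=lambda b,v=(.5081,.1195,-.122): np.array([v[0]+np.cos(v[2])*b[0]-np.sin(v[2])*b[1],v[1]+np.sin(v[2])*b[0]+np.cos(v[2])*b[1],b[2]])
for b in ((0,.029,.0),(0,.043,.043),(-.025,.036,.043),(.025,.036,.043),(-.062,.071,.074),(.062,.071,.074)): print(b,pix("wrist",W(b),o))
im=cv2.imread("pics/w3.png")[:,:,1]; print(im[180:222,316])
for c in (-.004,0,.002,.004):
  print(c,[np.round(pix("wrist",o["tool_pos"]+M.apply([c+.049,0,-.0065+s]),o),1) for s in(-.0195,.0195)])
print(M.as_matrix().round(3))
```

```text
(0, 0.029, 0.0) [315.51038046 158.20942086]
(0, 0.043, 0.043) [315.3677993  147.46913578]
(-0.025, 0.036, 0.043) [283.83633401 156.48450357]
(0.025, 0.036, 0.043) [346.9355662  156.40896533]
(-0.062, 0.071, 0.074) [226.31950133 111.57237361]
(0.062, 0.071, 0.074) [404.0760176 111.3488998]
[193 190 194 191 193 195 186 143  93  78  88  91  94  92  92  90  93  94
  98  95  93  95  91  94  90  90  91  90  90  88  92  88  80  70  69  78
  88  92  91  93  93  91]
-0.004 [array([312.8, 235.6]), array([313.7, 202.2])]
0 [array([312.8, 221.2]), array([313.7, 191.1])]
0.002 [array([312.8, 213.9]), array([313.7, 185.5])]
0.004 [array([312.7, 206.6]), array([313.7, 179.8])]
[[ 0.124  0.992 -0.   ]
 [ 0.992 -0.124 -0.   ]
 [-0.    -0.    -1.   ]]
```

Vee block centre (317,157) and tube centre (316) line up, and the box is symmetric in the view. The tube's end rim at row 188/213 gives a tube offset of +1.8 mm. Now I descend.

>>> run_rows([
  [0.03, [-0.13, 0.06, 4], [0, 0, 0]],
  [0.03, [-0.13, 0.06, 4], [0, 0, 0]],
  [0.03, [-0.13, 0.06, 5.5], [0, 0, 0]],
  [0.03, [-0.13, 0.06, 6.75], [0, 0, 0]],
  [0.03, [-0.13, 0.06, 8], [0, 0, 0]],
  [0.03, [-0.13, 0.06, 9], [0, 0, 0]],
  [0.03, [-0.13, 0.06, 9.5], [0, 0, 0]],
  [0.03, [-0.13, 0.06, 9.5], [0, 0, 0]],
  [0.03, [-0.13, 0.06, 9.5], [0, 0, 0]],
  [0.03, [-0.13, 0.06, 9.5], [0, 0, 0]],
])

```text
t: 8.5
tool_pos: [0.5099, 0.1171, 0.0601]
tool_rot: [2.352, 2.08, 0.004]
contact_force: [-0.0, 0.2, -0.5]
opening: 0.0378
grip_force: 30.7
```

Run:
```python
from h import *
o=ctrl.get_obs(); im=ctrl.get_image("wrist"); cv2.imwrite("pics/w4.png",im[:,:,::-1])
print(o["tool_pos"]); print(rel([.5082,.1177,.041],down(-.122)))
```

```text
[0.5098633  0.11706599 0.06007206]
(array([ 0.0003, -0.0019,  0.0193]), array([ 0.0034, -0.0007, -0.0003]))
```

View pics/w4.png

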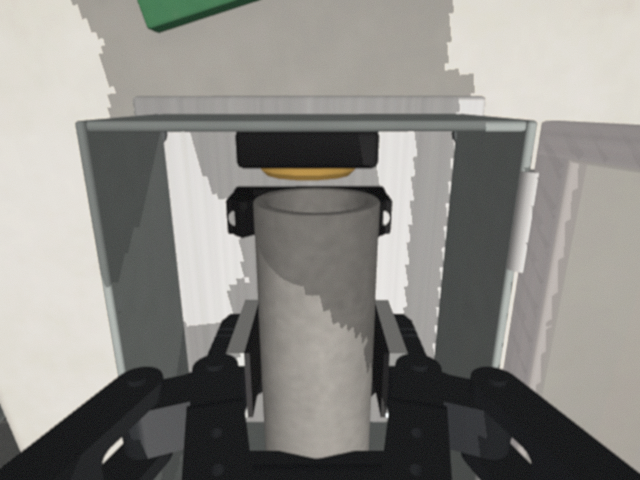

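Block and contact centre at about column 308, tube at 316: shift about −2.3 mm in tool y, then lower.

>>> run_rows([
  [0.03, [0, -0.115, 0], [0, 0, 0]],
  [0.03, [0, -0.115, 0.3], [0, 0, 0]],
  [0.03, [0, -0.115, 0.6], [0, 0, 0]],
  [0.03, [0, -0.115, 0.75], [0, 0, 0]],
  [0.03, [0, -0.115, 0.85], [0, 0, 0]],
  [0.03, [0, -0.115, 0.9], [0, 0, 0]],
  [0.03, [0, -0.115, 0.9], [0, 0, 0]],
  [0.03, [0, -0.115, 0.9], [0, 0, 0]],
])

```text
t: 9.22
tool_pos: [0.5068, 0.1175, 0.0406]
tool_rot: [2.352, 2.081, 0.002]
contact_force: [2.0, -0.1, 0.9]
opening: 0.0377
grip_force: 30.8
```

Run:
```python
from h import *
o=ctrl.get_obs(); im=ctrl.get_image("wrist"); cv2.imwrite("pics/w5.png",im[:,:,::-1])
print(rel([.5082,.1177,.041],down(-.122)))
```

```text
(array([ 0.0004,  0.0013, -0.0004]), array([ 0.0016, -0.0002,  0.    ]))
```

View pics/w5.png

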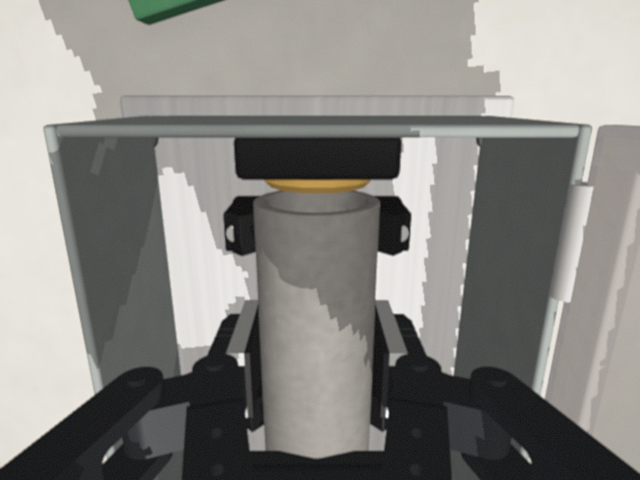

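Block (225–410) and contact are both centred at about 318, tube at 316, with a gap to the contact. It is seated, so I release it gently and check.

To row units: 0.0005 m is 0.025, 0.0004 m is 0.02.

>>> run_rows([
  [0.041, [0, 0.02, 0.025], [0, 0, 0]],
  [0.044, [0, 0.02, 0.025], [0, 0, 0]],
  [0.05, [0, 0.02, 0.025], [0, 0, 0]],
  [0.06, [0, 0.02, 0.025], [0, 0, 0]],
  [0.06, [0, 0.02, 0.025], [0, 0, 0]],
  [0.06, [0, 0.02, 0.025], [0, 0, 0]],
  [0.06, [0, 0.02, 0.025], [0, 0, 0]],
])

```text
t: 9.85
tool_pos: [0.5065, 0.1174, 0.0398]
tool_rot: [-2.353, -2.082, 0.0]
contact_force: [0.5, 0.5, -0.2]
opening: 0.0602
grip_force: 0.0
```

>>> run_rows([
  [0.06, [0, 0, -1], [0, 0, 0]],
  [0.06, [0, 0, -2.5], [0, 0, 0]],
  [0.06, [0, 0, -4.5], [0, 0, 0]],
  [0.06, [0, 0, -6.5], [0, 0, 0]],
  [0.06, [0, 0, -8.5], [0, 0, 0]],
  [0.06, [0, 0, -10.5], [0, 0, 0]],
  [0.03, [0, 0, -11], [0, 0, 0]],
  [0.0, [0, 0, -11], [0, 0, 0]],
  [0.0, [0, 0, -11], [0, 0, 0]],
])

```text
t: 10.6
tool_pos: [0.5066, 0.1174, 0.2597]
tool_rot: [2.352, 2.082, 0.001]
contact_force: [0.3, -0.1, -0.6]
opening: 0.0241
grip_force: 0.0
```

Run:
```python
from h import *
o=ctrl.get_obs(); im=ctrl.get_image("wrist"); cv2.imwrite("pics/w6.png",im[:,:,::-1])
for d in ctrl.tip_of("wrist","tube_center")[:2]: print(d["xy"],d["p"],at("wrist",d["xy"],.046,o))
ctrl.get_image("top")
for c in("top","wrist"):
  for n in ("cover_edge","cover_hinge"):
    print(c,n,[(np.round(d["xy"],1),d["p"]) for d in ctrl.tip_of(c,n)[:2]])
W=lambda b,v=(.5081,.1195,-.122): np.array([v[0]+np.cos(v[2])*b[0]-np.sin(v[2])*b[1],v[1]+np.sin(v[2])*b[0]+np.cos(v[2])*b[1],b[2]])
for a in (1.7,1.8,1.9): print(a,pix("top",W((.064-.12*np.cos(a)+.006*np.sin(a),-.006,.0745+.12*np.sin(a)+.006*np.cos(a)))))
print(o["tool_pos"]); print("behind",W((.150,-.006,.17)),rel(W((.150,-.006,.25)),down(-.122)))
```

```text
[318.6, 194.8] 0.79 [0.5099993  0.12109477 0.046     ]
top cover_edge [(array([243.7, 184.2]), 0.94), (array([241.8, 245.9]), 0.5)]
top cover_hinge [(array([245.9, 216.3]), 0.61)]
wrist cover_edge [(array([519.2, 267.8]), 0.74)]
wrist cover_hinge [(array([396.1, 210.8]), 0.79)]
1.7 [241.85442011 196.45209316]
1.8 [242.90178391 190.81179101]
1.9 [243.97792434 185.49248357]
[0.5065746  0.1174358  0.25970407]
behind [0.6562549  0.09528996 0.17      ] (array([-0.0036,  0.1519,  0.0076]), array([-0.0028,  0.0006, -0.    ]))
```

View pics/w6.png

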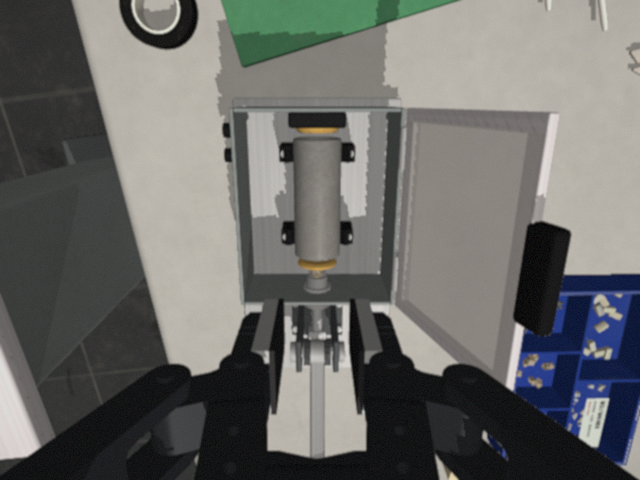

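The tube lies in both vee blocks between the contacts (rows 137–262, centre column 317). The cover stands at about 1.9 rad with its tab at (545,280). Next I move over and behind the cover with closed fingers.

To row units: 0.092 m is 4.6, 0.17 m is 8.5.

>>> run_rows([
  [0, [-0.2, 2.5, 0], [0, 0, 0]],
  [0, [-0.2, 5, 0], [0, 0, 0]],
  [0, [-0.2, 7, 0], [0, 0, 0]],
  [0, [-0.2, 8.5, 0], [0, 0, 0]],
  [0, [-0.2, 8.5, 0], [0, 0, 0]],
  [0, [-0.2, 8.5, 0], [0, 0, 0]],
  [0, [-0.2, 8.5, 2], [0, 0, 0]],
  [0, [-0.2, 8.5, 4], [0, 0, 0]],
  [0, [-0.2, 8.5, 4.6], [0, 0, 0]],
  [0, [-0.2, 8.5, 4.6], [0, 0, 0]],
  [0, [-0.2, 8.5, 4.6], [0, 0, 0]],
])

```text
t: 11.87
tool_pos: [0.674, 0.093, 0.1683]
tool_rot: [-2.352, -2.082, 0.001]
contact_force: [1.5, -0.4, 0.1]
opening: -0.0
grip_force: 0.0
```

Run:
```python
from h import *
o=ctrl.get_obs(); im=ctrl.get_image("scene"); cv2.imwrite("pics/s7.png",cv2.resize(im[100:300,180:440,::-1],None,fx=2.5,fy=2.5))
c,s=np.cos(-.122),np.sin(-.122); d=o["tool_pos"][:2]-[.5081,.1195]; print("box xy",c*d[0]+s*d[1],-s*d[0]+c*d[1],o["tool_pos"][2])
```

```text
box xy 0.16792310933952623 -0.00609745139412653 0.16826900800209282
```

View pics/s7.png

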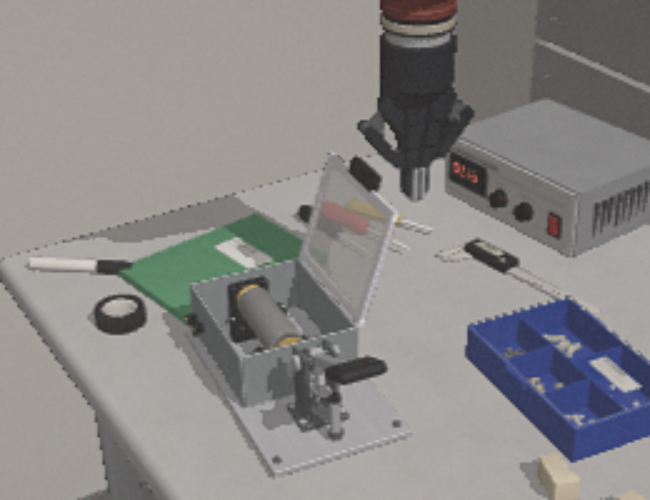

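The fingers are behind the cover, but the knuckles stand out to the front and back. I'll turn the wrist a quarter turn, raised, so that only the 22 mm wide pads face the cover.

The manual's scale: shifts go in units of 20 mm. Converting my numbers, -0.07 m is -3.5, -0.04 m is -2.

>>> run_rows([
  [0, [0, 0.5, -2], [0, 0, 0]],
  [0, [0, 0.5, -3.5], [0, 0, 0.12]],
  [0, [0, 0.5, -3.5], [0, 0, 1.57]],
  [0, [0, 0.5, -3.5], [0, 0, 1.57]],
  [0, [0, 0.5, -3.5], [0, 0, 1.57]],
  [0, [0, 0.5, -3.5], [0, 0, 1.57]],
  [0, [0, 0.5, -3.5], [0, 0, 1.57]],
  [0, [0, 0.5, -3.5], [0, 0, 1.57]],
  [0, [0, 0.5, -3.5], [0, 0, 1.57]],
  [0, [0, 0.5, -3.5], [0, 0, 1.57]],
  [0, [0, 0.5, -3.5], [0, 0, 1.57]],
  [0, [0, 0.5, -3.5], [0, 0, 1.57]],
  [0, [0, 0.5, -3.5], [0, 0, 1.57]],
  [0, [0, 0.5, -3.5], [0, 0, 1.57]],
  [0, [0, 0.5, -3.5], [0, 0, 1.57]],
  [0, [0, 0, -1.5], [0, 0, 1.57]],
  [0, [0, 0, 0], [0, 0, 1.57]],
  [0, [0, 0, 0], [0, 0, 1.57]],
])

```text
t: 13.42
tool_pos: [0.6714, 0.0928, 0.1626]
tool_rot: [3.135, -0.187, -0.014]
contact_force: [-1.7, 0.2, -1.9]
opening: 0.0003
grip_force: 0.0
```

Run:
```python
from h import *
o=ctrl.get_obs(); print(o["q"].round(2))
c,s=np.cos(-.122),np.sin(-.122); d=o["tool_pos"][:2]-[.5081,.1195]; print("box xy",c*d[0]+s*d[1],-s*d[0]+c*d[1],o["tool_pos"][2])
M=R.from_rotvec(o["tool_rot"]).as_matrix(); print((np.array([[c,s,0],[-s,c,0],[0,0,1]])@M).round(3))
```

```text
[ 0.03  0.23  1.54 -0.    1.37  1.72]
box xy 0.16533015862824868 -0.006633889047080781 0.16259727972051433
[[ 1.     0.003 -0.009]
 [ 0.003 -1.    -0.001]
 [-0.009  0.001 -1.   ]]
```

>>> run_rows([
  [0, [-1.35, 0, -0.1], [0, 0, 0]],
  [0, [-2.25, 0, -0.15], [0, 0, 0]],
  [0, [-2.7, 0, -0.2], [0, 0, 0]],
  [0, [-3.1, 0, -0.3], [0, 0, 0]],
  [0, [-3.5, 0, -0.4], [0, 0, 0]],
  [0, [-3.9, 0, -0.5], [0, 0, 0]],
  [0, [-4.3, 0, -0.6], [0, 0, 0]],
  [0, [-4.8, 0, -0.6], [0, 0, 0]],
  [0, [-5.25, 0, -0.55], [0, 0, 0]],
  [0, [-5.7, 0, -0.5], [0, 0, 0]],
  [0, [-6.15, 0, -0.4], [0, 0, 0]],
  [0, [-6.5, 0, -0.25], [0, 0, 0]],
  [0, [-6.85, 0, -0.1], [0, 0, 0]],
  [0, [-7.2, 0, 0.1], [0, 0, 0]],
  [0, [-7.5, 0, 0.3], [0, 0, 0]],
  [0, [-7.8, 0, 0.5], [0, 0, 0]],
  [0, [-8.05, 0, 0.75], [0, 0, 0]],
  [0, [-8.3, 0, 1], [0, 0, 0]],
  [0, [-8.55, 0, 1.3], [0, 0, 0]],
])

```text
t: 15.0
tool_pos: [0.5045, 0.1135, 0.1413]
tool_rot: [-3.136, 0.19, 0.0]
contact_force: [0.0, -0.3, 1.7]
opening: 0.0002
grip_force: 0.7
```

Run:
```python
from h import *
o=ctrl.get_obs(); im=ctrl.get_image("scene"); cv2.imwrite("pics/s8.png",cv2.resize(im[100:300,180:440,::-1],None,fx=2.5,fy=2.5))
c,s=np.cos(-.122),np.sin(-.122); d=o["tool_pos"][:2]-[.5081,.1195]; print("box xy",c*d[0]+s*d[1],-s*d[0]+c*d[1],o["tool_pos"][2])
```

```text
box xy -0.002832251598942199 -0.006379970825015074 0.14130196806650203
```

View pics/s8.png

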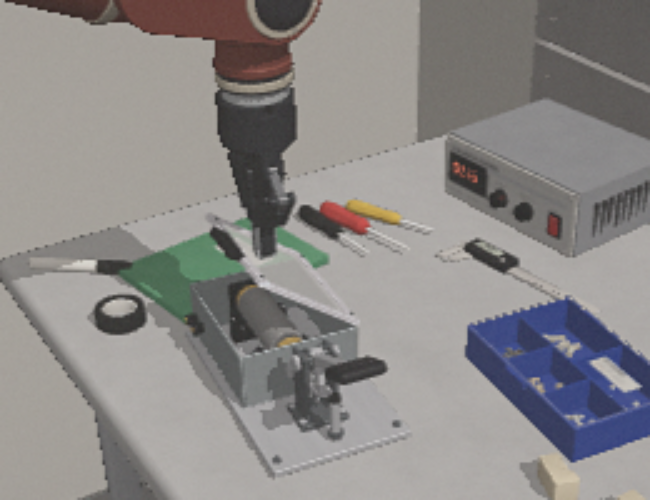

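The cover follows the fingertips and is at about 0.6 rad. I continue down the arc.

>>> run_rows([
  [0, [-0.2, 0, 0.3], [0, 0, 0]],
  [0, [-0.35, 0, 0.6], [0, 0, 0]],
  [0, [-0.55, 0, 0.95], [0, 0, 0]],
  [0, [-0.75, 0, 1.3], [0, 0, 0]],
  [0, [-0.9, 0, 1.8], [0, 0, 0]],
  [0, [-1, 0, 2.25], [0, 0, 0]],
  [0, [-1.05, 0, 2.55], [0, 0, 0]],
  [0, [-1.05, 0, 2.7], [0, 0, 0]],
  [0, [-1.05, 0, 2.8], [0, 0, 0]],
  [0, [-1.05, 0, 2.8], [0, 0, 0]],
  [0, [-1.05, 0, 2.8], [0, 0, 0]],
  [0, [-1.05, 0, 2.8], [0, 0, 0]],
])

```text
t: 16.05
tool_pos: [0.4834, 0.116, 0.0864]
tool_rot: [3.135, -0.19, -0.005]
contact_force: [-6.4, -0.5, 9.4]
opening: 0.0003
grip_force: 4.4
```

Run:
```python
from h import *
ctrl.get_image("scene"); ctrl.get_image("top")
W=lambda b,v=(.5085,.1195,-.122): np.array([v[0]+np.cos(v[2])*b[0]-np.sin(v[2])*b[1],v[1]+np.sin(v[2])*b[0]+np.cos(v[2])*b[1],b[2]])
for cm in("scene","top"): print(cm,[(d["xy"],d["p"]) for d in ctrl.tip_of(cm,"cover_edge")[:2]],[pix(cm,W((.064-.12*np.cos(a),-.006,.0805+.12*np.sin(a)))) for a in(0,.1)])
```

```text
scene [([267.0, 225.8], 0.75)] [array([268.13808659, 224.64345856]), array([267.99629441, 220.65021103])]
top [([236.0, 269.2], 0.91)] [array([237.60643409, 271.35431323]), array([236.98539736, 270.81561016])]
```

The cover is shut: the press is firm at 9 N and the pixels match angle 0. Now up and over the lever pad.

>>> run_rows([
  [0, [0, 0, -1], [0, 0, 0]],
  [0, [0, 0, -3], [0, 0, 0]],
  [0, [0, 0, -5], [0, 0, 0]],
  [0, [1.3, 2, -5.5], [0, 0, 0]],
  [0, [1.3, 4, -5.5], [0, 0, 0]],
  [0, [1.3, 6, -5.5], [0, 0, 0]],
  [0, [1.3, 8, -5.5], [0, 0, 0]],
  [0, [1.3, 10, -5.5], [0, 0, 0]],
  [0, [1.3, 10.95, -5.5], [0, 0, 0]],
  [0, [1.3, 10.95, -5.5], [0, 0, 0]],
  [0, [1.3, 10.95, -5.5], [0, 0, 0]],
])

```text
t: 17.17
tool_pos: [0.4833, -0.1052, 0.1954]
tool_rot: [-3.135, 0.194, 0.001]
contact_force: [1.3, 0.9, -0.1]
opening: -0.0001
grip_force: 0.0
```

Run:
```python
from h import *
o=ctrl.get_obs(); c,s=np.cos(-.122),np.sin(-.122); d=o["tool_pos"][:2]-[.5081,.1195]; print("box xy",c*d[0]+s*d[1],-s*d[0]+c*d[1],o["tool_pos"][2])
ctrl.get_image("top"); im=ctrl.get_image("scene"); cv2.imwrite("pics/s9.png",cv2.resize(im[100:300,180:440,::-1],None,fx=2.5,fy=2.5))
for cm in("scene","top"): print(cm,[(d["xy"],d["p"]) for n in ("cover_edge","lever_pad") for d in ctrl.tip_of(cm,n)[:2]])
```

```text
box xy 0.002726759367560779 -0.22605669441687276 0.19540346359158806
scene [([265.8, 225.7], 0.9), ([324.9, 244.1], 0.86)]
top [([237.5, 272.9], 0.96), ([338.6, 260.1], 0.7)]
```

View pics/s9.png

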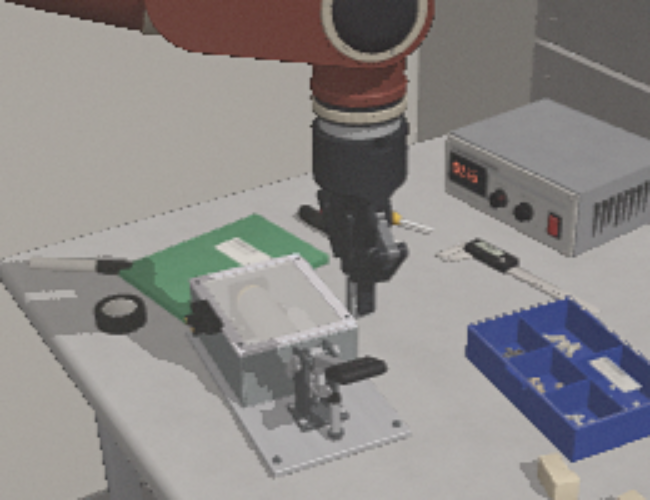

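To row units: 0.06 m is 3, 0.099 m is 4.95.

>>> run_rows([
  [0, [-0.1, 0, 1.5], [0, 0, 0]],
  [0, [-0.1, 0, 2.5], [0, 0, 0]],
  [0, [-0.1, 0, 3], [0, 0, 0]],
  [0, [-0.1, 0, 3.5], [0, 0, 0]],
  [0, [-0.1, 0, 4], [0, 0, 0]],
  [0, [-0.1, 0, 4.4], [0, 0, 0]],
  [0, [-0.1, 0, 4.7], [0, 0, 0]],
  [0, [-0.1, 0, 4.95], [0, 0, 0]],
  [0, [-0.1, 0, 4.95], [0, 0, 0]],
  [0, [-0.1, 0, 4.95], [0, 0, 0]],
  [0, [-0.1, 0, 4.95], [0, 0, 0]],
  [0, [-0.1, 0, 4.95], [0, 0, 0]],
  [0, [-0.1, 0, 4.95], [0, 0, 0]],
  [0, [-0.1, 0, 4.95], [0, 0, 0]],
])

```text
t: 18.63
tool_pos: [0.4825, -0.1052, 0.0982]
tool_rot: [3.134, -0.19, 0.003]
contact_force: [-1.8, -3.9, 7.2]
opening: 0.0002
grip_force: 3.0
```

Run:
```python
from h import *
o=ctrl.get_obs(); print(o["t"],o["tool_pos"],o["contact_force"])
im=ctrl.get_image("scene"); cv2.imwrite("pics/s10.png",cv2.resize(im[170:290,240:400,::-1],None,fx=5,fy=5))
print([(n,d["xy"],d["p"]) for n in ("cover_edge","lever_pad","lever_handle") for d in ctrl.tip_of("scene",n)[:2]])
W=lambda b,v=(.5085,.1195,-.122): np.array([v[0]+np.cos(v[2])*b[0]-np.sin(v[2])*b[1],v[1]+np.sin(v[2])*b[0]+np.cos(v[2])*b[1],b[2]])
for a in(.35,.43,.5,.57): e=.43-a; print(a,pix("scene",W((0,-.125-.105*np.cos(e)+.008*np.sin(e),.081+.105*np.sin(e)+.008*np.cos(e)))))
```

```text
18.6333 [ 0.48245142 -0.10517523  0.09816803] [-1.812724   -3.92055145  7.21598937]
[('cover_edge', [306.3, 242.8], 0.27), ('lever_pad', [325.2, 263.1], 0.84), ('lever_handle', [304.0, 242.5], 0.78)]
0.35 [324.61471488 260.72815086]
0.43 [324.83026679 263.94308198]
0.5 [324.91312826 266.61567457]
0.57 [324.89791937 269.14181885]
```

View pics/s10.png

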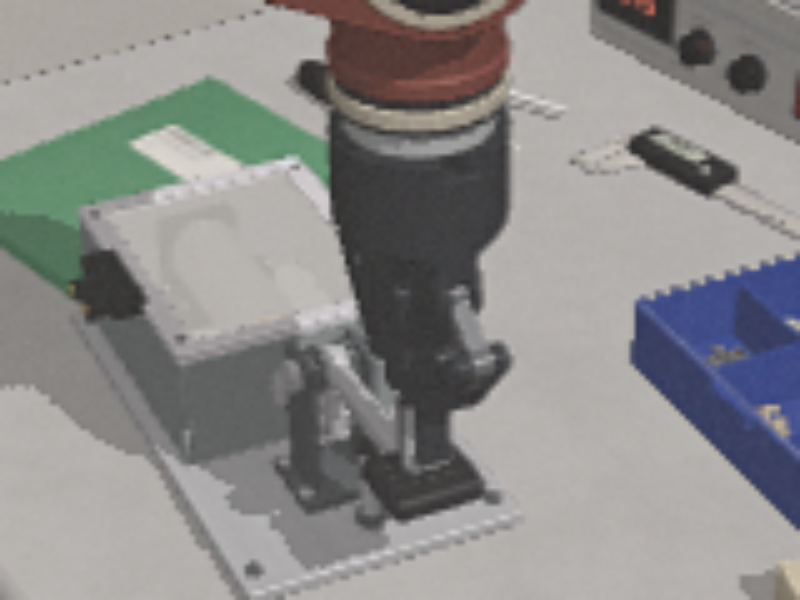

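The pad is pressed to about 0.42 rad with 7 N, as expected half-way, and the cover is shut. I hold briefly and hand in.

To row units: 0.001 m is 0.05.

>>> run_rows([
  [0, [0, 0, 0.05], [0, 0, 0]],
  [0, [0, 0, 0.05], [0, 0, 0]],
  [0, [0, 0, 0.05], [0, 0, 0]],
  [0, [0, 0, 0.05], [0, 0, 0]],
  [0, [0, 0, 0.05], [0, 0, 0]],
  [0, [0, 0, 0.05], [0, 0, 0]],
])

```text
t: 19.33
tool_pos: [0.4825, -0.1052, 0.0973]
tool_rot: [3.134, -0.19, 0.003]
contact_force: [-1.7, -3.2, 6.9]
opening: -0.0
grip_force: 3.1
```

```bash
python3 -c "
from station import ctrl
print(ctrl.finish_job())"
```

```text
the job is handed in; nothing more can be done
None
```

I laid the tube in the vee blocks, shut the cover, and handed the job in holding the lever at about 0.43 rad (roughly half-way, 7 N on the pad); no verdict was returned.

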